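Feed bar stock through the guide tube up to the end stop

TASK

Load the cut-off guide: pick up the long square bar and feed it endwise into the flared mouth of the guide tube, keeping it straight, through the tube until its front end comes up to the end stop on the far side. Let go and leave the bar lying in the tube; leave the short offcut of the same bar where it is.

Things in the scene. Friction and masses are not known exactly. Their poses are not given: they have to be found in the camera images.
- long_bar: the bar to feed: plain aluminium square bar, 240 x 16 x 16 mm, 0.16 kg, lying flat and loose on the table. Origin at the centre of its underside, 8 mm below its middle; x runs along its length (ends at -120 and +120 mm), z up. Both ends are alike and either may go first. It starts within about 30 degrees of parallel to the guide tube.
- long_bar_mid (a point): the middle of the long bar, on its centre line; axes as long_bar
- short_bar: the offcut to leave alone: the same plain aluminium square bar, but only 90 x 16 x 16 mm, loose on the table. Origin at the centre of its underside, x along its length
- guide: the guide, fixed to the table: a grey base plate (165 x 64 x 10 mm, from x = 20 mm on) that carries a level steel tube and, beyond it, a dark upright end stop. Origin on the table straight below the centre of the tube's mouth; x is the feed direction (level, along the tube, from mouth to stop), z up. A grey saddle 62 mm wide, x = 37 to 73 mm, up to 70 mm high, holds the tube.
- guide_mouth (a point): centre of the tube's flared mouth, on the tube axis, 70 mm above the table; axes as guide. The tube is 80 mm long, bore 40 mm, outside 48 mm; its first 22 mm flare out to a mouth 60 mm across inside, 68 mm outside.
- guide_exit (a point): centre of the tube's far end, on the axis, 80 mm past the mouth; axes as guide
- guide_stop (a point): centre of the end stop's face, on the tube axis, 155 mm past the mouth (75 mm past the tube's far end); axes as guide. The stop plate is 56 mm wide, 102 mm high. With the bar at the stop its rear 85 mm stand out in front of the mouth and its middle lies inside the tube, so it stays there when let go.

How it is judged (in metres and radians):
On the way:
1. the long bar's front end has entered the tube through the flared mouth, in line with the tube (x of long_bar_mid in the frame of guide_mouth between -0.115 and -0.03 m and y of long_bar_mid in the frame of guide_mouth between -0.03 and 0.03 m and z of long_bar_mid in the frame of guide_mouth between -0.03 and 0.03 m and angle between the x axis of long_bar and the x axis of guide, either way round below 0.25 rad), for 0.1 s.
At the end, for the whole second after the job is handed in: the long bar lies at rest through the guide tube, in line with it (within 14 degrees), its front end at the end stop (no more than 17 mm short of it), and is released (x of long_bar_mid in the frame of guide_mouth between 0.018 and 0.045 m and y of long_bar_mid in the frame of guide_mouth between -0.025 and 0.025 m and z of long_bar_mid in the frame of guide_mouth between -0.025 and 0.025 m and angle between the x axis of long_bar and the x axis of guide, either way round below 0.25 rad and linear speed of long_bar below 0.02 m/s); the robot touches nothing.
It fails at once if the short offcut is moved more than 40 mm (distance of short_bar from where it was at the start of the episode above 0.04 m).
It also fails if it takes over 38 s, if anything falls off the work surface, if the arm or the gripper's body presses on something with over 40 N, if the wrist force passes 120 N, or if a joint passes its speed limit or range.

ROBOT

A 7-joint arm with a two-finger parallel gripper is mounted at the origin on a cart in front of the work surface, level with it; the furniture and walls round the work are solid. World frame = base frame: x ahead of the robot, y to its left, z up, the work surface at z = 0. Lengths are in mm, angles in rad, forces in N, time in s.
With the tool pointing down it reaches from about 400 to 875 mm from the base axis. Payload 19.3 kg.
Tool frame: the origin (TCP) lies on the front face of the gripper's body, between the roots of the fingers; the fingertips stand 73 mm ahead of it and the grasp point (between the pads) lies 54 mm ahead of it; z points along the fingers, y is the line along which they close (so a half turn about z gives the same grasp; the last joint's range is limited). The gripper opens to 85 mm and grips with 20 to 120 N. Pads are 22 mm wide; open, the fingers measure 114 mm over their backs; the gripper's body (76 mm by 85 mm) begins 54 mm behind the grasp point. The pads swing forward as they close: fully open they stand 13 mm farther back than shut.
Start: joints at [1.253, 0.521, -0.036, 1.599, 0.021, 1.021, -0.113], TCP at [153.267, -605.909, 303.891] pointing down, gripper open.
Joint ranges: [-2.91, 2.91], [-0.3, 2.13], [-1.5, 1.42], [0.17, 2.43], [-1.26, 4.41], [0.16, 1.93], [-2.52, 2.52]. Speed limits (rad/s): [1.89, 1.89, 2.39, 2.39, 3.01, 3.01, 3.01].

INTERFACE

Orientations are given as a 3x3 rotation matrix whose columns are the frame's x, y, z axes.
In Python, from workcell import bot, imaging gives the robot as it stands.
- The arm moves only by the tool apply_moves, never from a script. Its argument "deltas" is a list of rows, each an object of numbers: "x", "y", "z": the shift along the tool's x, y, z in cm; "rx", "ry", "rz": the turn, a rotation vector about the tool's x, y, z in rad; "fingers": the closure, from 0 (fully open) to 1 (shut). In form: [{"x": .., "y": .., "z": .., "rx": .., "ry": .., "rz": .., "fingers": ..}, ...]. A call has 1 to 5 rows; each row is the pose to reach, as a shift and turn from the pose commanded when the call began, along the tool's axes at that moment; what a row does not reach only later rows make up. A row lasts 1/8 s, in which the tool goes at most 62.5 mm and 10.7 degrees, less where a joint would pass 70% of its speed; a pose out of reach is approached as far as the arm can. A call with a gripper value outside its range is refused whole. The fingers move at their own pace and stop on an object; the grip force is fixed at half the most. Time passes only in rows, so rows that repeat a pose let the fingers close. It gives the time, the measured TCP pose, the force, the opening and the grip force at its end, in the units of the state.
- bot.state(): the state, without advancing time (a new reading comes with each control period).
- imaging.get_image(name): name is "side" or "top" or "wrist"; returns a dict with "color" (384x512x3 uint8, red, green, blue), "fx", "fy", "cx", "cy" (pixels), "pose" (4x4, takes a point from camera to world coordinates); the wrist camera has in their place "tool_from_camera" (4x4, takes a point from camera to tool coordinates, whose origin is the TCP and whose axes are the flange's). Camera axes: x right, y down, z forward; pixel columns grow to the right and rows downward; lengths in mm; the calibration is good to about 2 mm. The wrist camera is an equidistant fisheye: a pixel r from the principal point sees the ray r / f radians off the axis. A picture is of the moment at which its call begins: read the wrist's pose just before it. There is no depth.
- bot.hand_in(): hands the job in; it is judged then, once.
The state is a dict: "clock": time; "joint_positions": joint angles; "dq": joint speeds; "joint_efforts": joint torques, N m; "ee_pos": TCP position; "orientation": TCP orientation; "ft_force": force on the tool from outside, world axes, zero at the start; "wrist_torque": the same for the moment, N m; "width": finger opening in mm; "grasp_force": force on a finger pad.
Only numpy, scipy, OpenCV 4.12 (cv2) and the standard library are available. Lean on these libraries where they do the work, as an engineer would, in place of code of your own. Each camera call takes 0.05 s, during which the arm holds its last target. There are 200 camera calls.

## Working session

There is one attempt and no reset: what is moved stays moved. The work goes in short steps, Python scripts to look and compute and a tool call to move; the robot and the scene stay as the last step left them, time stands still between calls to the robot, and variables do not carry over. Pictures are saved under pics/ and viewed, at most 10 in all, crops included, and the job is handed in when it is done.

Besides the shell and the picture viewer there is one more tool, called after "Request:" by a JSON object that holds its "api" and its "payload", one argument or row to a line. apply_moves: Moves the arm, as the interface text tells. Its arguments: {"type":"object","properties":{"deltas":{"type":"array"}},"required":["deltas"]}

```bash
mkdir -p pics
python3 - <<'E'
from workcell import bot, imaging
import cv2, numpy as np, pickle
s=bot.state(); print(s)
d={}
for n in ["top","side"]:
    im=imaging.get_image(n); d[n]=im
    print(n,im["fx"],im["fy"],im["cx"],im["cy"],np.round(im["pose"],3).tolist())
pickle.dump(d,open("d0.pkl","wb"))
cv2.imwrite("pics/top0.png",cv2.resize(d["top"]["color"][:,:,::-1],(800,600)))
cv2.imwrite("pics/side0.png",cv2.resize(d["side"]["color"][:,:,::-1],(800,600)))
E
```

```text
{'clock': 0.0, 'joint_positions': array([ 1.2527915 ,  0.52198282, -0.03636882,  1.60001427,  0.02122425,
        1.02106966, -0.11277685]), 'dq': array([-0.00014634, -0.00074265, -0.00056541,  0.00244749, -0.00024045,
        0.00012574, -0.00045329]), 'joint_efforts': array([-9.40884238e-04, -9.27139807e+01,  1.97933011e+00, -3.69951832e+01,
        1.78087084e-02,  8.07208009e-03, -4.91092931e-05]), 'ee_pos': array([ 153.22287532, -605.6663744 ,  303.34241612]), 'orientation': array([[ 9.69437987e-01,  2.45336247e-01, -3.40911791e-04],
       [ 2.45336472e-01, -9.69437439e-01,  1.03346095e-03],
       [-7.69472237e-05, -1.08551439e-03, -9.99999408e-01]]), 'ft_force': array([ 1.13210522, -0.33775766, -0.0538451 ]), 'wrist_torque': array([-0.00377267, -0.0383276 ,  0.03069624]), 'grasp_force': 0.0, 'width': 85.26078147286336}
top 434.65617825886164 434.65617825886164 257.7015747004347 195.36388909302065 [[-0.003, -0.995, 0.098, 491.261], [-0.999, 0.006, 0.032, 183.272], [-0.032, -0.098, -0.995, 921.412], [0.0, 0.0, 0.0, 1.0]]
side 376.4796466334989 376.4796466334989 258.31576219658206 187.88035791906108 [[0.826, -0.239, 0.51, 111.666], [-0.563, -0.385, 0.731, -439.026], [0.022, -0.891, -0.453, 458.689], [0.0, 0.0, 0.0, 1.0]]
```

View pics/top0.png

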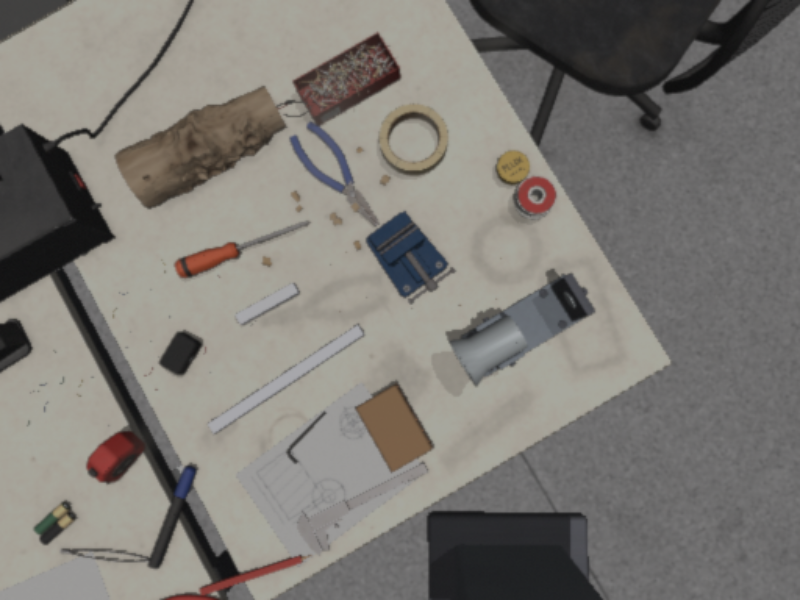

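View pics/side0.png

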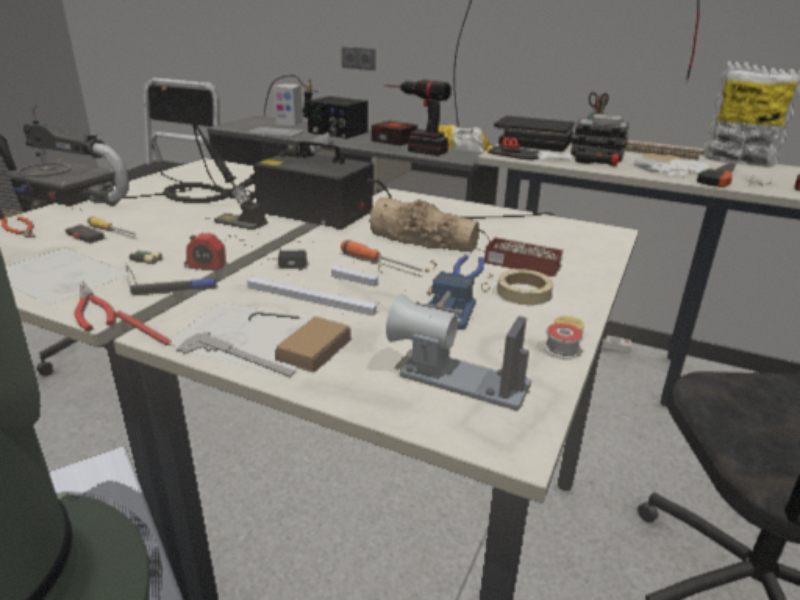

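The top view (800x600) shows the long bar from (213,425) to (362,331), the offcut at (268,304), the mouth near (458,360) and the stop near (572,297). In the side view the mouth is near (400,320) and the stop plate near (515,357). Next I'll measure these.

```bash
cat > h.py <<'E'
import numpy as np, cv2
def ray(im,u,v):
    P=np.array(im["pose"]); d=np.array([(u-im["cx"])/im["fx"],(v-im["cy"])/im["fy"],1.])
    d=P[:3,:3]@d; return P[:3,3],d/np.linalg.norm(d)
def plane(im,u,v,z):
    o,d=ray(im,u,v); return o+d*(z-o[2])/d[2]
def tri(im1,p1,im2,p2):
    o1,d1=ray(im1,*p1); o2,d2=ray(im2,*p2)
    s=np.linalg.lstsq(np.c_[d1,-d2],o2-o1,rcond=None)[0]
    a,b=o1+s[0]*d1,o2+s[1]*d2
    return (a+b)/2,np.linalg.norm(a-b)
E
python3 - <<'E'
import pickle
from h import *
d=pickle.load(open("d0.pkl","rb"))
for n,seed in [("top",(288,378)),("side",(312,297)),("top",(268,304)),("side",(355,276))]:
    c=d[n]["color"].astype(int); x,y=[int(t/1.5625) for t in seed]
    print(n,c[y,x], "table",c[y-12,x])
    m=((c[:,:,2]-c[:,:,0])>-2)&(c[:,:,2]>125); m=m.astype(np.uint8)
    k,l,st,ce=cv2.connectedComponentsWithStats(m)
    i=l[y,x]
    if i: 
        p=np.argwhere(l==i)[:,::-1].astype(np.float32); print(st[i],cv2.minAreaRect(p))
a=cv2.resize(d["top"]["color"][150:260,270:400,::-1],None,fx=4,fy=4,interpolation=2)
b=cv2.resize(d["side"]["color"][170:270,235:345,::-1],None,fx=2.5,fy=2.5,interpolation=2)
o=np.zeros((a.shape[0],a.shape[1]+b.shape[1],3),np.uint8);o[:,:a.shape[1]]=a;o[:b.shape[0],a.shape[1]:]=b
cv2.imwrite("pics/g.png",o);print(o.shape)
E
```

```text
top [167 167 171] table [167 165 155]
[133 208  99  69 851] ((182.46153259277344, 242.19229125976562), (7.4884514808654785, 114.82294464111328), 56.3099365234375)
side [122 123 126] table [199 194 184]
[159 177  82  25 467] ((199.14706420898438, 188.58824157714844), (82.54205322265625, 7.375635623931885), 12.52880573272705)
top [166 166 168] table [166 166 156]
[151 182  39  25 297] ((170.02359008789062, 194.04246520996094), (7.090386867523193, 42.15380859375), 60.945396423339844)
side [150 150 153] table [100  91  82]
[212 170  30   9 120] ((226.30984497070312, 175.80819702148438), (29.145254135131836, 6.12680196762085), 13.240518569946289)
(440, 795, 3)
```

View pics/g.png

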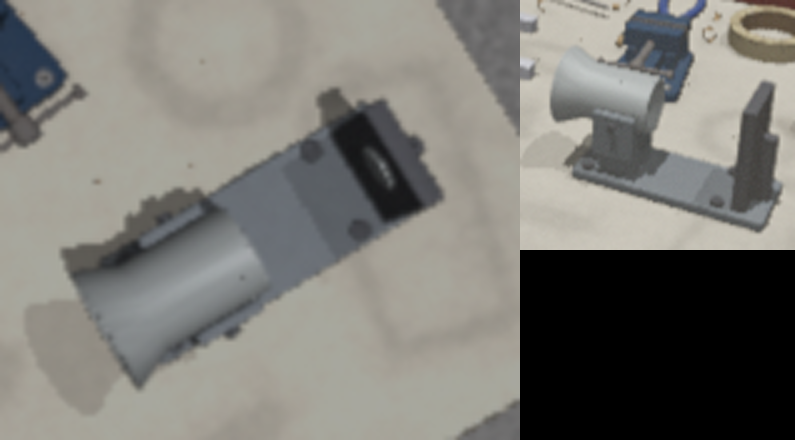

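The left half is the top crop: mouth rim from (65,258) to (138,388), exit from (218,203) to (270,285), stop face about (335,120) to (385,222). The right half is the side crop: mouth rim about (578,46) to (566,120), exit ring centre about (655,108).

Run:
```python
import pickle
from h import *
d=pickle.load(open("d0.pkl","rb")); T,S=d["top"],d["side"]
t=lambda x,y:(270+x/4,150+y/4); s=lambda x,y:(235+(x-520)/2.5,170+y/2.5)
np.set_printoptions(precision=1,suppress=True)
print("mouth tri",tri(T,t(101,323),S,s(572,83)),"exit tri",tri(T,t(244,244),S,s(655,108)))
a,b=plane(T,*t(65,258),70),plane(T,*t(138,388),70); e,f=plane(T,*t(218,203),70),plane(T,*t(270,285),70)
print(a,b,np.linalg.norm(a-b),e,f,np.linalg.norm(e-f))
m=(a+b)/2;x=(e+f)/2;v=x-m;print("mouth",m,"exit",x,np.linalg.norm(v),"yaw",np.degrees(np.arctan2(v[1],v[0])),"rim yaw",np.degrees(np.arctan2((b-a)[1],(b-a)[0]))+90)
# base plate edges z=10
for p,q in [((212,190),(335,118)),((265,300),(385,222))]:
    w=plane(T,*t(*q),10)-plane(T,*t(*p),10);print("edge",np.degrees(np.arctan2(w[1],w[0])))
print("stop face top edge z=102",plane(T,*t(335,120),102),plane(T,*t(385,222),102))
for n,c,L,ang in [("long",(182.46,242.19),114.8,56.31),("short",(170.02,194.04),42.2,60.9)]:
    th=np.radians(ang+90);u=np.array([np.cos(th),np.sin(th)])
    A,B=[plane(T,*(np.array(c)+k*u*L/2),16) for k in(-1,1)]
    w=B-A;print(n,A,B,(A+B)/2,np.linalg.norm(w),"yaw",np.degrees(np.arctan2(w[1],w[0])))
print("long tri",tri(T,(182.46,242.19),S,(199.15,188.6)))
st=None
```

```text
mouth tri (array([506.6, 136.7,  67.7]), np.float64(1.7519252582952507)) exit tri (array([543.6,  67.2,  66.5]), np.float64(1.5948357342289208))
[537.6 154.5  70. ] [474.3 119.7  70. ] 72.1623477972573 [564.1  79.5  70. ] [524.  55.  70.] 47.05158362492229
mouth [505.9 137.1  70. ] exit [544.   67.2  70. ] 79.5746002774445 yaw -61.392960359888676 rim yaw -61.21200882627454
edge -59.95517448843586
edge -57.39761952150122
stop face top edge z=102 [600.4  27.7 102. ] [552.    5.6 102. ]
long [549.7 269.6  16. ] [418.3 467.9  16. ] [484.  368.8  16. ] 237.94221256186145 yaw 123.51933373698603
short [606.4 358.1  16. ] [563.3 435.7  16. ] [584.8 396.9  16. ] 88.68776540307341 yaw 119.0141006663054
long tri (array([485.1, 370.2,   7.1]), np.float64(3.181493749253367))
```

Request:
{"api": "apply_moves", "payload": {
  "deltas": [
    {"x":6.2,"y":-1.7,"z":0,"rz":-0.1,"fingers":0},
    {"x":12.4,"y":-3.4,"rz":-0.2,"fingers":0},
    {"x":18.5,"y":-5,"rz":-0.3,"fingers":0},
    {"x":24.6,"y":-6.6,"rz":-0.4,"fingers":0},
    {"x":30.8,"y":-8.3,"rz":-0.48,"fingers":0}
  ]
}}

```text
invalid input at $.deltas[0]: expected keys x, y, z, rx, ry, rz, fingers
```

Request:
{"api": "apply_moves", "payload": {
  "deltas": [
    {"x":6.2,"y":-1.7,"z":0,"rz":-0.1,"fingers":0},
    {"x":12.4,"y":-3.4,"rz":-0.2,"fingers":0},
    {"x":18.5,"y":-5,"rz":-0.3,"fingers":0},
    {"x":24.6,"y":-6.6,"rz":-0.4,"fingers":0},
    {"x":30.8,"y":-8.3,"rz":-0.48,"fingers":0}
  ]
}}

```text
invalid input at $.deltas[0]: expected keys x, y, z, rx, ry, rz, fingers
```

Request:
{"api": "apply_moves", "payload": {
  "deltas": [
    {"x":6.2,"y":-1.7,"z":0,"rx":0,"ry":0,"rz":-0.1,"fingers":0},
    {"x":12.4,"y":-3.4,"z":0,"rx":0,"ry":0,"rz":-0.2,"fingers":0},
    {"x":18.5,"y":-5,"z":0,"rx":0,"ry":0,"rz":-0.3,"fingers":0},
    {"x":24.6,"y":-6.6,"z":0,"rx":0,"ry":0,"rz":-0.4,"fingers":0},
    {"x":30.8,"y":-8.3,"z":0,"rx":0,"ry":0,"rz":-0.48,"fingers":0}
  ]
}}

```text
clock: 0.72
ee_pos: [427.3, -451.9, 303.8]
orientation: [[0.745, 0.667, -0.0], [0.667, -0.745, 0.0], [-0.0, -0.0, -1.0]]
ft_force: [0.3, -0.3, -0.1]
width: 85.4
grasp_force: 0.0
```

Request:
{"api": "apply_moves", "payload": {
  "deltas": [
    {"x":6.2,"y":-1.5,"z":0,"rx":0,"ry":0,"rz":-0.1,"fingers":0},
    {"x":12.4,"y":-3.0,"z":0,"rx":0,"ry":0,"rz":-0.2,"fingers":0},
    {"x":18.5,"y":-4.5,"z":0,"rx":0,"ry":0,"rz":-0.3,"fingers":0},
    {"x":24.6,"y":-6,"z":0,"rx":0,"ry":0,"rz":-0.4,"fingers":0},
    {"x":30.8,"y":-7.5,"z":0,"rx":0,"ry":0,"rz":-0.48,"fingers":0}
  ]
}}

```text
clock: 1.35
ee_pos: [604.2, -194.2, 303.7]
orientation: [[0.353, 0.936, -0.0], [0.936, -0.353, 0.0], [-0.0, -0.0, -1.0]]
ft_force: [-0.2, -0.9, 0.2]
width: 85.3
grasp_force: 0.0
```

Request:
{"api": "apply_moves", "payload": {
  "deltas": [
    {"x":6.2,"y":-1.7,"z":0,"rx":0,"ry":0,"rz":-0.1,"fingers":0},
    {"x":12.4,"y":-3.4,"z":0,"rx":0,"ry":0,"rz":-0.2,"fingers":0},
    {"x":18.5,"y":-5,"z":0,"rx":0,"ry":0,"rz":-0.3,"fingers":0},
    {"x":24.6,"y":-6.6,"z":0,"rx":0,"ry":0,"rz":-0.4,"fingers":0},
    {"x":30.8,"y":-8.3,"z":0,"rx":0,"ry":0,"rz":-0.48,"fingers":0}
  ]
}}

```text
clock: 1.98
ee_pos: [634.5, 116.8, 303.7]
orientation: [[-0.119, 0.993, -0.0], [0.993, 0.119, -0.0], [-0.0, -0.0, -1.0]]
ft_force: [0.7, -0.2, 0.8]
width: 85.3
grasp_force: 0.0
```

```bash
cat >> h.py <<'E'
from scipy.spatial.transform import Rotation as R
def to(s,p,yaw):
    """cm shift and rotvec in the tool frame to TCP position p, tool down, tool x at yaw deg"""
    M=np.array(s["orientation"]); a=np.radians(yaw); c,n=np.cos(a),np.sin(a)
    G=np.array([[c,n,0],[n,-c,0],[0,0,-1]])
    print("shift cm",np.round(M.T@(np.array(p)-s["ee_pos"])/10,2),"rot",np.round(R.from_matrix(M.T@G).as_rotvec(),3))
E
python3 - <<'E'
from h import *
from workcell import bot
s=bot.state();print(s["clock"],s["ee_pos"],s["joint_positions"]);to(s,[440,436,200],123.5)
E
```

```text
1.975 [634.45981064 116.81472554 303.70198669] [ 0.05182033  0.59535224 -0.50671482  1.52383459  0.30983083  1.1033437
 -0.40271004]
shift cm [ 34.01 -15.49  10.37] rot [-0.     0.    -0.465]
```

Request:
{"api": "apply_moves", "payload": {
  "deltas": [
    {"x":5.4,"y":-2.4,"z":1,"rx":0,"ry":0,"rz":-0.1,"fingers":0},
    {"x":10.8,"y":-4.9,"z":2,"rx":0,"ry":0,"rz":-0.2,"fingers":0},
    {"x":16.2,"y":-7.3,"z":3,"rx":0,"ry":0,"rz":-0.3,"fingers":0},
    {"x":21.6,"y":-9.8,"z":4,"rx":0,"ry":0,"rz":-0.4,"fingers":0},
    {"x":27,"y":-12.2,"z":5,"rx":0,"ry":0,"rz":-0.465,"fingers":0}
  ]
}}

```text
clock: 2.6
ee_pos: [480.7, 370.2, 253.4]
orientation: [[-0.552, 0.834, -0.0], [0.834, 0.552, -0.0], [-0.0, -0.0, -1.0]]
ft_force: [0.9, -1.1, 0.1]
width: 85.4
grasp_force: 0.0
```

Request:
{"api": "apply_moves", "payload": {
  "deltas": [
    {"x":4.7,"y":1.0,"z":2,"rx":0,"ry":0,"rz":0,"fingers":0},
    {"x":7.7,"y":0.2,"z":5,"rx":0,"ry":0,"rz":0,"fingers":0},
    {"x":7.7,"y":0.2,"z":5,"rx":0,"ry":0,"rz":0,"fingers":0}
  ]
}}

```text
clock: 2.98
ee_pos: [438.4, 435.6, 201.7]
orientation: [[-0.553, 0.833, -0.004], [0.833, 0.553, -0.002], [0.0, -0.004, -1.0]]
ft_force: [-0.1, 0.3, -0.5]
width: 85.1
grasp_force: 0.0
```

Run:
```python
from h import *
from workcell import bot,imaging
import pickle
s=bot.state();print(s["clock"],s["ee_pos"],s["orientation"],s["joint_positions"]);to(s,[440,436,200],123.5)
w=imaging.get_image("wrist"); pickle.dump((s,w),open("w1.pkl","wb"))
print({k:np.round(v,3) for k,v in w.items() if k!="color"})
cv2.imwrite("pics/w1.png",cv2.resize(w["color"][:,:,::-1],(800,600)))
```

```text
2.975 [438.35360816 435.55571706 201.68316975] [[-5.53133508e-01  8.33085231e-01 -3.50989532e-03]
 [ 8.33092529e-01  5.53130557e-01 -1.85055563e-03]
 [ 3.99759792e-04 -3.94767190e-03 -9.99992128e-01]] [-0.47789454  0.6959802  -0.60426003  1.68126941  0.47362347  0.91880924
 -0.68188387]
shift cm [-0.05  0.16  0.17] rot [-0.004 -0.     0.001]
{'fx': np.float64(297.319), 'fy': np.float64(297.319), 'cx': np.float64(252.265), 'cy': np.float64(195.227), 'tool_from_camera': array([[ -0.   ,  -0.952,  -0.305,  77.086],
       [  1.   ,  -0.   ,  -0.   ,   1.25 ],
       [  0.   ,  -0.305,   0.952, -69.718],
       [  0.   ,   0.   ,   0.   ,   1.   ]])}
```

View pics/w1.png

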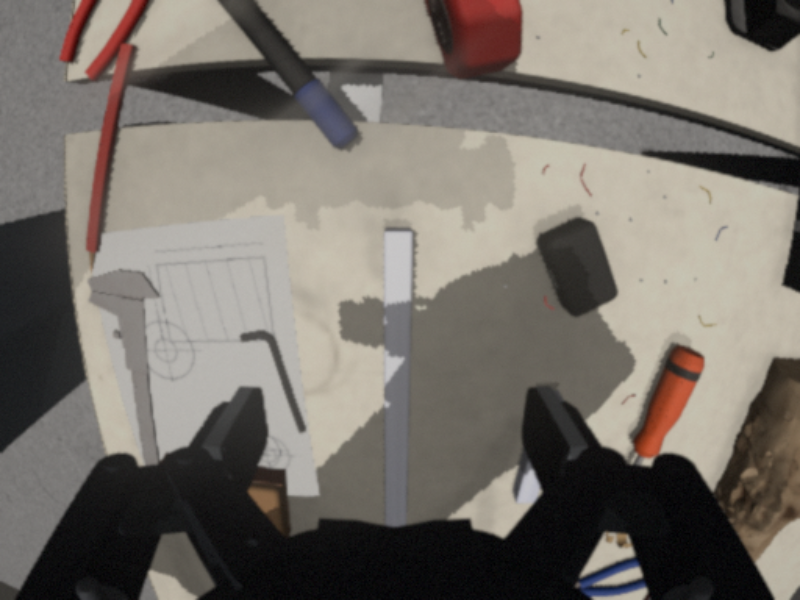

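The wrist view shows the bar nearly vertical with its rear end at (399,230). Its centre line runs to (397,520), between the fingers. The offcut tip at (528,480) lies beyond the right finger.

```bash
cat >> h.py <<'E'
def wray(s,w,u,v):
    a=np.array([u-w["cx"],v-w["cy"]]); r=np.hypot(*a); th=r/w["fx"]
    d=np.array([*(np.sin(th)*a/r),np.cos(th)]); M=np.array(s["orientation"]); C=np.array(w["tool_from_camera"])
    return M@C[:3,3]+s["ee_pos"], M@C[:3,:3]@d
def cross(a,b):
    s=np.linalg.lstsq(np.c_[a[1],-b[1]],b[0]-a[0],rcond=None)[0]
    p,q=a[0]+s[0]*a[1],b[0]+s[1]*b[1]; return (p+q)/2,np.linalg.norm(p-q)
E
python3 - <<'E'
import pickle
from h import *
s,w=pickle.load(open("w1.pkl","rb")); T=pickle.load(open("d0.pkl","rb"))["top"]
k=1/1.5625
A=wray(s,w,399*k,231*k);B=wray(s,w,397*k,520*k)
on=lambda r:r[0]+r[1]*(16-r[0][2])/r[1][2]
a,b=on(A),on(B);v=b-a
print(a,b,"yaw",np.degrees(np.arctan2(-v[1],-v[0])))
th=np.radians(146.31);e=np.array([182.46,242.19])+57.4*np.array([np.cos(th),np.sin(th)])
print("rear end two views",cross(A,ray(T,*e)))
n=np.array([-v[1],v[0],0])/np.hypot(v[0],v[1]);u=v/np.linalg.norm(v)
g=a+u*40;print("grasp 40 from rear",g); to(s,[g[0],g[1],8+54],np.degrees(np.arctan2(-v[1],-v[0])))
E
```

```text
[419.74133207 469.16142197  16.        ] [535.49809096 293.63048281  16.        ] yaw 123.40351014966829
rear end two views (array([419.04616153, 468.68668397,  14.66358855]), np.float64(1.7412122512647907))
grasp 40 from rear [441.76260747 435.76885648  16.        ]
shift cm [-0.18  0.35 13.97] rot [-0.004 -0.     0.003]
```

Request:
{"api": "apply_moves", "payload": {
  "deltas": [
    {"x":-0.1,"y":0.35,"z":5,"rx":-0.004,"ry":0,"rz":0.003,"fingers":0},
    {"x":-0.2,"y":0.35,"z":9,"rx":-0.004,"ry":0,"rz":0.003,"fingers":0},
    {"x":-0.2,"y":0.35,"z":11.5,"rx":-0.004,"ry":0,"rz":0.003,"fingers":0},
    {"x":-0.2,"y":0.35,"z":12.4,"rx":-0.004,"ry":0,"rz":0.003,"fingers":0},
    {"x":-0.2,"y":0.35,"z":12.4,"rx":-0.004,"ry":0,"rz":0.003,"fingers":0}
  ]
}}

```text
clock: 3.65
ee_pos: [445.9, 434.3, 80.4]
orientation: [[-0.546, 0.837, 0.004], [0.837, 0.546, 0.002], [-0.0, 0.004, -1.0]]
ft_force: [0.3, 0.1, 0.7]
width: 85.5
grasp_force: 0.0
```

Request:
{"api": "apply_moves", "payload": {
  "deltas": [
    {"x":0,"y":0,"z":0,"rx":0,"ry":0,"rz":0,"fingers":1},
    {"x":0,"y":0,"z":0,"rx":0,"ry":0,"rz":0,"fingers":1},
    {"x":0,"y":0,"z":0,"rx":0,"ry":0,"rz":0,"fingers":1},
    {"x":0,"y":0,"z":0,"rx":0,"ry":0,"rz":0,"fingers":1},
    {"x":0,"y":0,"z":0,"rx":0,"ry":0,"rz":0,"fingers":1}
  ]
}}

```text
clock: 4.28
ee_pos: [445.4, 434.8, 80.4]
orientation: [[-0.547, 0.837, 0.004], [0.837, 0.547, 0.003], [0.0, 0.005, -1.0]]
ft_force: [-0.6, -1.8, 6.6]
width: 13.9
grasp_force: 59.3
```

Request:
{"api": "apply_moves", "payload": {
  "deltas": [
    {"x":0,"y":0,"z":-1,"rx":0,"ry":0,"rz":0,"fingers":1},
    {"x":0,"y":0,"z":-2.5,"rx":0,"ry":0,"rz":0,"fingers":1},
    {"x":0,"y":0,"z":-4,"rx":0,"ry":0,"rz":0,"fingers":1},
    {"x":0,"y":0,"z":-4,"rx":0,"ry":0,"rz":0,"fingers":1},
    {"x":0,"y":0,"z":-4,"rx":0,"ry":0,"rz":0,"fingers":1}
  ]
}}

```text
clock: 4.9
ee_pos: [445.1, 434.3, 119.8]
orientation: [[-0.547, 0.837, 0.003], [0.837, 0.547, 0.002], [-0.0, 0.004, -1.0]]
ft_force: [-0.3, 0.3, -1.7]
width: 14.1
grasp_force: 58.6
```

Run:
```python
from h import *
from workcell import bot,imaging
import pickle
s=bot.state();print(s["clock"],s["ee_pos"],s["ft_force"],s["wrist_torque"],s["width"])
S=imaging.get_image("side");pickle.dump((s,S),open("s1.pkl","wb"))
w=imaging.get_image("wrist")
a=cv2.resize(S["color"][90:290,120:380,::-1],(780,600))
b=cv2.resize(w["color"][:,:,::-1],(256,192))
a[:192,780-256:]=b
cv2.imwrite("pics/s1.png",a)
```

```text
4.9 [445.14311981 434.34350419 119.84163569] [-0.25834043  0.25913281 -1.65269858] [0.04288179 0.05999593 0.00665859] 14.111827062258222
```

View pics/s1.png

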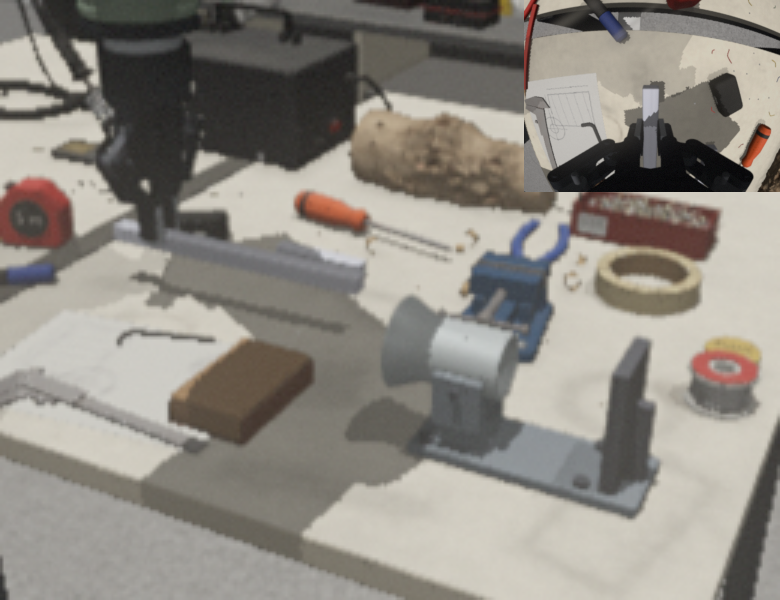

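The bar is lifted, with its full weight (1.65 N) on the wrist. In the crop its rear end is at (116,229) and its front end at (364,277). I'll check pitch and plan the approach.

Run:
```python
from h import *
import pickle
s,S=pickle.load(open("s1.pkl","rb")); p=s["ee_pos"];X=s["orientation"][:,0]; n=np.array([X[1],-X[0],0])
for q in [(116,229),(364,277)]:
    o,d=ray(S,120+q[0]/3,90+q[1]/3); n8=n*0
    P=o+d*(n@(p-o))/(n@d); print(P,"along",-(P-p)@X)
print("bar yaw",np.degrees(np.arctan2(-X[1],-X[0])))
# TCP above the axis at distance D before mouth, tool x yaw 119
m=np.array([506,137]);a=np.radians(-61.2);f=np.array([np.cos(a),np.sin(a)])
for D in (235,200,50): print(D,m-f*D)
D=235;g=m-f*D; to(s,[g[0],g[1],139],118.8)
```

```text
[419.93572528 472.91663588  47.01146716] along -46.0900920068206
[553.61014692 268.36391773  50.0853872 ] along 198.26802102251068
bar yaw -56.835537061215156
235 [392.78788659 342.93206981]
200 [409.64926518 312.26133601]
50 [481.91231629 180.815334  ]
shift cm [-4.79 -9.38 -1.95] rot [ 0.004 -0.     0.076]
```

Request:
{"api": "apply_moves", "payload": {
  "deltas": [
    {"x":-1,"y":-2,"z":-1.5,"rx":0.004,"ry":0,"rz":0.02,"fingers":1},
    {"x":-2.5,"y":-5,"z":-2,"rx":0.004,"ry":0,"rz":0.04,"fingers":1},
    {"x":-4,"y":-8,"z":-2,"rx":0.004,"ry":0,"rz":0.06,"fingers":1},
    {"x":-4.8,"y":-9.4,"z":-2,"rx":0.004,"ry":0,"rz":0.076,"fingers":1},
    {"x":-4.8,"y":-9.4,"z":-2,"rx":0.004,"ry":0,"rz":0.076,"fingers":1}
  ]
}}

```text
clock: 5.62
ee_pos: [392.5, 342.1, 139.4]
orientation: [[-0.482, 0.876, -0.0], [0.876, 0.482, -0.001], [-0.0, -0.001, -1.0]]
ft_force: [0.5, 0.9, -1.2]
width: 14.3
grasp_force: 58.8
```

Run:
```python
from h import *
from workcell import bot,imaging
import pickle
s=bot.state();print(s["clock"],s["ee_pos"],s["orientation"][:,0],s["ft_force"])
S=imaging.get_image("side");T=imaging.get_image("top");pickle.dump((s,S,T),open("s2.pkl","wb"))
a=cv2.resize(S["color"][140:280,200:333,::-1],(399,420))
b=cv2.resize(T["color"][150:290,220:353,::-1],(399,420))
cv2.imwrite("pics/s2.png",np.hstack([a,b]))
```

```text
5.625 [392.4815263  342.14095929 139.42893171] [-4.81734918e-01  8.76316877e-01 -4.48203079e-04] [ 0.49137803  0.92296746 -1.23281983]
```

View pics/s2.png

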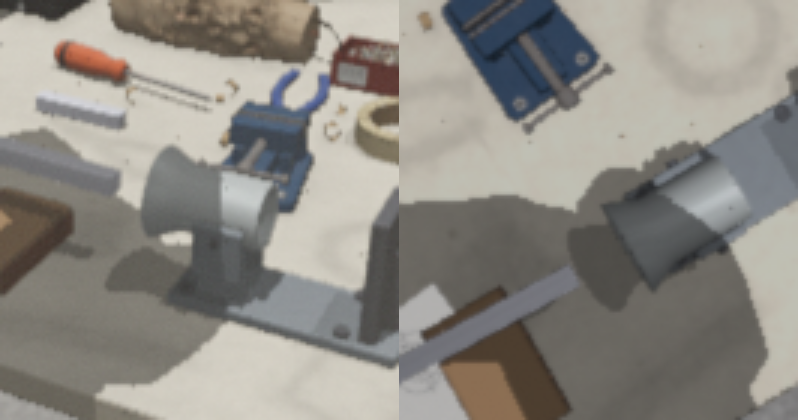

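In the top crop (right) the bar's front end is at about (576,278), its centre line passes about (400,358), and the mouth rim runs (605,205) to (655,290). In the side crop (left) the bar's front end is at (118,180), left of the mouth, near (165,195).

Run:
```python
from h import *
import pickle
s,S,T=pickle.load(open("s2.pkl","rb"))
# bar mask in top picture: bluish grey against warm table/block
c=T["color"].astype(int)
m=((c[:,:,2]-c[:,:,0])>2).astype(np.uint8); m[:, :180]=0
k,l,st,ce=cv2.connectedComponentsWithStats(m)
for i in range(1,k):
    if 60<st[i][4]<3000:
        p=np.argwhere(l==i)[:,::-1].astype(np.float32); print(st[i],cv2.minAreaRect(p))
t=lambda x,y:(220+(x-399)/3,150+y/3); sd=lambda x,y:(200+x/3,140+y/3)
A,B=plane(T,*t(400,358),78),plane(T,*t(576,278),78);v=B-A
print("bar",A,B,np.degrees(np.arctan2(v[1],v[0])))
f=np.array([.4817,-.8763]);n=np.array([-f[1],f[0]]); print("end lateral to TCP line",n@(B[:2]-s["ee_pos"][:2]),"along",f@(B[:2]-s["ee_pos"][:2]))
for nm,P in[("mouth",(506,137)),("exit",(544,67.2))]:print(nm,"lateral",n@(np.array(P)-s["ee_pos"][:2]),f@(np.array(P)-s["ee_pos"][:2]))
print("end two views",tri(T,t(574,278),S,sd(118,180)))
```

```text
[196  78  30  40 246] ((212.47450256347656, 96.32327270507812), (46.61275100708008, 9.582651138305664), 55.222171783447266)
[185  86  36  37 255] ((200.6090850830078, 105.84603881835938), (47.40455627441406, 9.573634147644043), 45.93918991088867)
[ 234  135   53   55 1391] ((259.4765319824219, 161.46646118164062), (46.368526458740234, 36.12812805175781), 55.00797653198242)
[ 289  176   91   69 2494] ((334.9559020996094, 208.4264678955078), (33.27072525024414, 91.06573486328125), 59.036251068115234)
[192 239  88  50 737] ((235.75640869140625, 264.3194885253906), (8.096813201904297, 95.69627380371094), 61.55707550048828)
bar [432.19107284 282.35808389  78.        ] [482.89285408 169.21449485  78.        ] -65.8619466858291
end lateral to TCP line -4.071231385177285 along 195.08659737362873
mouth lateral 0.6598384127385799 234.4468714043912
exit lateral 0.33657841273856093 313.9172114043912
end two views (array([484.43475588, 169.30908287,  66.72137616]), np.float64(3.878152391774516))
```

Request:
{"api": "apply_moves", "payload": {
  "deltas": [
    {"x":-2,"y":0.3,"z":0,"rx":0,"ry":0,"rz":0,"fingers":1},
    {"x":-4,"y":0.3,"z":0,"rx":0,"ry":0,"rz":0,"fingers":1},
    {"x":-6,"y":0.3,"z":0,"rx":0,"ry":0,"rz":0,"fingers":1},
    {"x":-8,"y":0.3,"z":0,"rx":0,"ry":0,"rz":0,"fingers":1},
    {"x":-10,"y":0.3,"z":0,"rx":0,"ry":0,"rz":0,"fingers":1}
  ]
}}

```text
clock: 6.35
ee_pos: [444.2, 257.0, 139.3]
orientation: [[-0.483, 0.876, -0.0], [0.876, 0.483, 0.001], [0.001, 0.0, -1.0]]
ft_force: [0.3, 0.1, -1.7]
width: 14.2
grasp_force: 58.8
```

Run:
```python
from h import *
from workcell import bot,imaging
s=bot.state();print(s["clock"],s["ee_pos"],s["ft_force"],s["wrist_torque"])
S=imaging.get_image("side");T=imaging.get_image("top")
a=cv2.resize(S["color"][140:280,200:333,::-1],(399,420))
b=cv2.resize(T["color"][150:290,270:403,::-1],(399,420))
cv2.imwrite("pics/s3.png",np.hstack([a,b]))
```

```text
6.35 [444.15308959 256.98020673 139.34570216] [ 0.31558643  0.05003034 -1.70337694] [0.03106698 0.00572015 0.03255514]
```

View pics/s3.png

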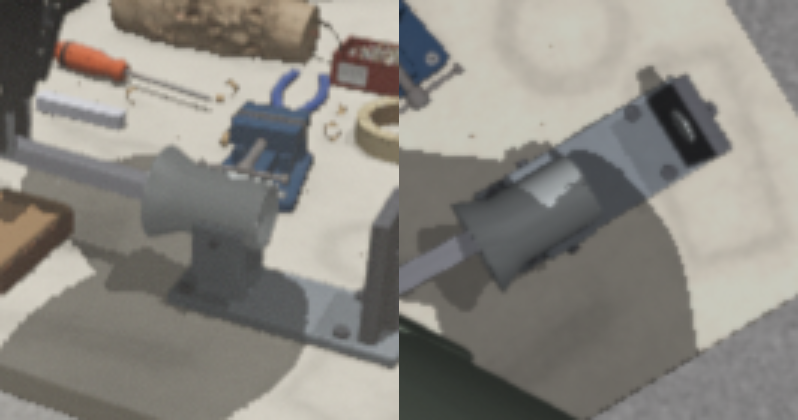

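The bar is inside the mouth and centred in both views (entry near (145,190) in the side crop, (470,250) in the top crop), with no contact force. I'll keep feeding.

Request:
{"api": "apply_moves", "payload": {
  "deltas": [
    {"x":-1.6,"y":0,"z":0,"rx":0,"ry":0,"rz":0,"fingers":1},
    {"x":-3.2,"y":0,"z":0,"rx":0,"ry":0,"rz":0,"fingers":1},
    {"x":-4.8,"y":0,"z":0,"rx":0,"ry":0,"rz":0,"fingers":1},
    {"x":-6.4,"y":0,"z":0,"rx":0,"ry":0,"rz":0,"fingers":1},
    {"x":-7.8,"y":0,"z":0,"rx":0,"ry":0,"rz":0,"fingers":1}
  ]
}}

```text
clock: 7.08
ee_pos: [481.6, 187.2, 139.5]
orientation: [[-0.482, 0.876, -0.0], [0.876, 0.482, 0.0], [0.0, -0.0, -1.0]]
ft_force: [0.2, -0.5, -1.5]
width: 14.1
grasp_force: 58.8
```

Request:
{"api": "apply_moves", "payload": {
  "deltas": [
    {"x":-0.3,"y":0,"z":0,"rx":0,"ry":0,"rz":0,"fingers":1},
    {"x":-0.5,"y":0,"z":0,"rx":0,"ry":0,"rz":0,"fingers":1},
    {"x":-0.7,"y":0,"z":0,"rx":0,"ry":0,"rz":0,"fingers":1},
    {"x":-0.7,"y":0,"z":0,"rx":0,"ry":0,"rz":0,"fingers":1}
  ]
}}

```text
clock: 7.58
ee_pos: [484.3, 182.5, 139.5]
orientation: [[-0.482, 0.876, -0.0], [0.876, 0.482, 0.0], [0.0, 0.0, -1.0]]
ft_force: [0.1, 0.4, -0.8]
width: 14.0
grasp_force: 58.8
```

Request:
{"api": "apply_moves", "payload": {
  "deltas": [
    {"x":-0.2,"y":0,"z":0,"rx":0,"ry":0,"rz":0,"fingers":1},
    {"x":-0.4,"y":0,"z":0,"rx":0,"ry":0,"rz":0,"fingers":1},
    {"x":-0.5,"y":0,"z":0,"rx":0,"ry":0,"rz":0,"fingers":1},
    {"x":-0.5,"y":0,"z":0,"rx":0,"ry":0,"rz":0,"fingers":1}
  ]
}}

```text
clock: 8.07
ee_pos: [486.9, 177.8, 139.5]
orientation: [[-0.482, 0.876, -0.0], [0.876, 0.482, 0.0], [0.0, 0.0, -1.0]]
ft_force: [-0.8, 0.2, -2.7]
width: 13.8
grasp_force: 58.8
```

Run:
```python
from h import *
from workcell import bot,imaging
s=bot.state();print(s["clock"],s["ee_pos"],s["ft_force"],s["wrist_torque"])
S=imaging.get_image("side");T=imaging.get_image("top")
a=cv2.resize(S["color"][140:280,230:363,::-1],(399,420))
b=cv2.resize(T["color"][150:290,270:403,::-1],(399,420))
cv2.imwrite("pics/s4.png",np.hstack([a,b]))
```

```text
8.075 [486.8787889  177.75947445 139.49238786] [-0.81452531  0.17350926 -2.67493204] [ 0.04026756  0.02163699 -0.01025136]
```

View pics/s4.png

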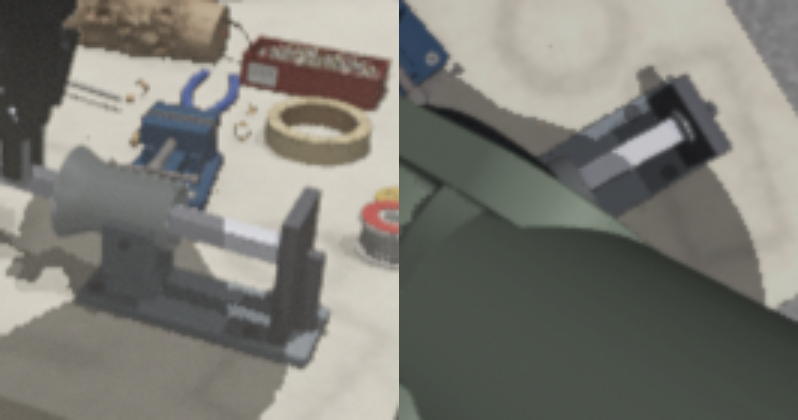

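The side crop shows the bar front at (278,245), nearly touching the stop. The top crop shows the tip at (680,130). A few mm remain, so I'll creep on until contact.

Request:
{"api": "apply_moves", "payload": {
  "deltas": [
    {"x":-0.15,"y":0,"z":0,"rx":0,"ry":0,"rz":0,"fingers":1},
    {"x":-0.3,"y":0,"z":0,"rx":0,"ry":0,"rz":0,"fingers":1},
    {"x":-0.3,"y":0,"z":0,"rx":0,"ry":0,"rz":0,"fingers":1}
  ]
}}

```text
clock: 8.55
ee_pos: [488.1, 175.7, 139.5]
orientation: [[-0.482, 0.876, -0.0], [0.876, 0.482, 0.001], [0.001, 0.0, -1.0]]
ft_force: [-2.8, 4.2, -1.0]
width: 13.8
grasp_force: 58.8
```

Request:
{"api": "apply_moves", "payload": {
  "deltas": [
    {"x":-0.15,"y":0,"z":0,"rx":0,"ry":0,"rz":0,"fingers":1},
    {"x":-0.3,"y":0,"z":0,"rx":0,"ry":0,"rz":0,"fingers":1},
    {"x":-0.3,"y":0,"z":0,"rx":0,"ry":0,"rz":0,"fingers":1}
  ]
}}

```text
clock: 8.93
ee_pos: [488.5, 175.3, 139.6]
orientation: [[-0.484, 0.875, -0.001], [0.875, 0.484, 0.004], [0.004, 0.001, -1.0]]
ft_force: [-10.4, 17.9, -0.3]
width: 14.3
grasp_force: 58.9
```

Stop reached (20 N against the feed). I'll relieve the push, lower the bar onto the bore and release.

Request:
{"api": "apply_moves", "payload": {
  "deltas": [
    {"x":0.45,"y":0,"z":0.2,"rx":0,"ry":0,"rz":0,"fingers":1},
    {"x":0.45,"y":0,"z":0.5,"rx":0,"ry":0,"rz":0,"fingers":1},
    {"x":0.45,"y":0,"z":0.8,"rx":0,"ry":0,"rz":0,"fingers":1},
    {"x":0.45,"y":0,"z":0.8,"rx":0,"ry":0,"rz":0,"fingers":1}
  ]
}}

```text
clock: 9.43
ee_pos: [487.5, 176.2, 131.4]
orientation: [[-0.482, 0.876, -0.0], [0.876, 0.482, -0.0], [-0.0, -0.0, -1.0]]
ft_force: [-3.3, 0.4, 6.7]
width: 13.7
grasp_force: 60.0
```

Request:
{"api": "apply_moves", "payload": {
  "deltas": [
    {"x":0,"y":0,"z":-0.1,"rx":0,"ry":0,"rz":0,"fingers":0},
    {"x":0,"y":0,"z":-0.1,"rx":0,"ry":0,"rz":0,"fingers":0},
    {"x":0,"y":0,"z":-0.1,"rx":0,"ry":0,"rz":0,"fingers":0},
    {"x":0,"y":0,"z":-0.1,"rx":0,"ry":0,"rz":0,"fingers":0},
    {"x":0,"y":0,"z":-0.1,"rx":0,"ry":0,"rz":0,"fingers":0}
  ]
}}

```text
clock: 10.05
ee_pos: [487.6, 176.5, 132.5]
orientation: [[-0.482, 0.876, -0.0], [0.876, 0.482, 0.0], [0.0, 0.0, -1.0]]
ft_force: [0.4, -0.3, 0.3]
width: 85.3
grasp_force: 0.0
```

Request:
{"api": "apply_moves", "payload": {
  "deltas": [
    {"x":0,"y":0,"z":-3,"rx":0,"ry":0,"rz":0,"fingers":0},
    {"x":0,"y":0,"z":-7,"rx":0,"ry":0,"rz":0,"fingers":0},
    {"x":2,"y":0,"z":-12,"rx":0,"ry":0,"rz":0,"fingers":0},
    {"x":8,"y":0,"z":-15,"rx":0,"ry":0,"rz":0,"fingers":0},
    {"x":12,"y":0,"z":-15,"rx":0,"ry":0,"rz":0,"fingers":0}
  ]
}}

```text
clock: 10.68
ee_pos: [429.3, 283.4, 284.7]
orientation: [[-0.482, 0.876, 0.003], [0.876, 0.482, 0.002], [0.0, 0.004, -1.0]]
ft_force: [0.1, 0.3, -0.4]
width: 85.6
grasp_force: 0.0
```

Run:
```python
from h import *
from workcell import bot,imaging
s=bot.state();print(s["clock"],s["ee_pos"],s["ft_force"],s["width"])
S=imaging.get_image("side");T=imaging.get_image("top")
a=cv2.resize(S["color"][140:280,210:343,::-1],(399,420))
b=cv2.resize(T["color"][150:290,270:403,::-1],(399,420))
cv2.imwrite("pics/s5.png",np.hstack([a,b]))
```

```text
10.675 [429.25832652 283.43748265 284.68812933] [ 0.13131239  0.29259854 -0.4498877 ] 85.64588821251226
```

View pics/s5.png

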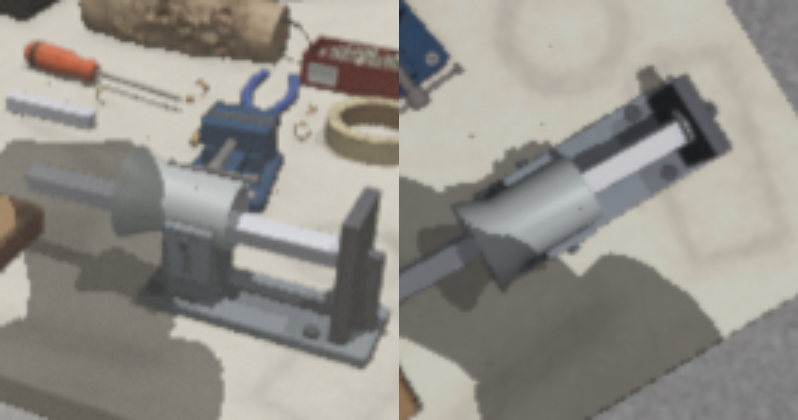

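The bar lies through the tube with its front end at the stop: (338,250) in the side crop, (685,132) in the top crop. It is level and released, and the gripper is clear. Handing in.

```bash
python3 -c "
from workcell import bot
print(bot.hand_in())"
```

```text
the job is handed in; nothing more can be done
None
```

The long bar lies released in the guide tube with its front end at the end stop and the offcut left alone; I handed the job in at about 11 s, and no verdict came back.

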